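# Change the blank in a leaf drilling jig

### The arm

A 7-joint arm with a two-finger parallel gripper is mounted at the origin on a cart in front of the work surface, level with it; the furniture and walls round the work are solid. World frame = base frame: x ahead of the robot, y to its left, z up, the work surface at z = 0. Lengths are in mm, angles in rad, forces in N, time in s.
With the tool pointing down it reaches from about 425 to 975 mm from the base axis. Payload 16.7 kg.
Tool frame: the origin (TCP) lies at the very end of the fingers, on their centre line; the grasp point (between the pads) lies 19 mm behind it (manip.grip_point_offset is the distance from the TCP to the grasp point, in mm); z points along the fingers, y is the line along which they close (so a half turn about z gives the same grasp; the last joint's range is limited). The gripper opens to 85 mm and grips with 20 to 120 N. Pads are 22 mm wide; open, the fingers measure 114 mm over their backs; the gripper's body (76 mm by 85 mm) begins 54 mm behind the grasp point. The pads swing forward as they close: fully open they stand 13 mm farther back than shut.
Start: joints at [1.095, 0.426, 0.074, 1.606, -0.034, 1.111, -0.067], TCP at [216.652, -639.248, 231.302] pointing down, gripper open.
Joint ranges: [-2.85, 2.85], [-0.5, 2.14], [-1.23, 1.37], [0.21, 2.46], [-1.02, 4.16], [0.16, 2.05], [-2.73, 2.73]. Speed limits (rad/s): [1.89, 1.89, 2.39, 2.39, 3.01, 3.01, 3.01].

### API

Orientations are given as a rotation vector (axis times angle).
In Python, from bench import readout, imaging, manip gives the robot as it stands. The module is installed in compiled form; this text tells all that it offers.
- The arm moves only by the tool step_arm, never from a script. Its argument "increments" is text: rows parted by semicolons, each of 6 numbers parted by spaces: the shift along the tool's x, y, z in m, then the turn, a rotation vector about the tool's x, y, z in degrees. A call has 1 to 12 rows; each row shifts and turns the commanded pose from where the row before left it, along the tool's axes as they then stand; what a row does not reach is not made up. A row lasts 1/8 s, in which the tool goes at most 62.5 mm and 10.7 degrees, less where a joint would pass 70% of its speed; a pose out of reach is approached as far as the arm can. A call with a gripper value outside its range is refused whole. "hand" is the gripper command: -1 is shut, 1 is fully open, values between are in proportion, set as the call begins (left out, the last holds). The fingers move at their own pace and stop on an object; the grip force is fixed at half the most. Time passes only in rows, so rows that do not move let the fingers close. It gives the time, the measured TCP pose, the force, the opening and the grip force at its end, in the units of the state.
- readout.read_state(): the state, without advancing time (a new reading comes with each control period).
- imaging.camera(name): name is "side" or "top"; returns a dict with "frame" (480x640x3 uint8, blue, green, red), "fx", "fy", "cx", "cy" (pixels), "pose" (4x4, takes a point from camera to world coordinates). Camera axes: x right, y down, z forward; pixel columns grow to the right and rows downward; lengths in mm; the calibration is good to about 2 mm. A picture is of the moment at which its call begins. There is no depth.
- manip.hand_in(): hands the job in; it is judged then, once.
Trained networks look in a picture, given as the dict that the camera call returned (one of the last four; its "shot" number tells which), for a name from the list of things; names that differ only in an ending like _2 or _b are one class to them, and where a whole thing is asked for, a point or a joint stands for the part that bears it (a point fixed in the world has none). Each returns a list of dicts, best first, with "confidence" (0 to 1); they miss things now and then, are a little off and sometimes report something else, mostly with a low value. They report only what shows in the picture. A call takes as long as a camera call.
- imaging.look_for(picture, name): "at" ([row, column] in pixels, amid what is visible of it).
- imaging.outline_of(picture, name): "pixels" (480x640 bool, what is visible of it) and "at" ([row, column] in pixels, amid what is visible of it).
- imaging.spot_point(picture, name): "at" ([row, column] in pixels: a listed point, or the origin of a listed thing).
The state is a dict: "t": time; "joint_pos": joint angles; "qvel": joint speeds; "effort": joint torques, N m; "tcp_pos": TCP position; "ee_rot": TCP orientation; "force": force on the tool from outside, world axes, zero at the start; "wrist_torque": the same for the moment, N m; "opening": finger opening in mm; "finger_force": force on a finger pad.
Only numpy, scipy, OpenCV 4.12 (cv2) and the standard library are available. Lean on these libraries where they do the work, as an engineer would, in place of code of your own. Each camera call takes 0.05 s, during which the arm holds its last target. There are 200 camera calls.

### The job

Change the blank in the drilling jig: lift the hinged steel leaf right back onto its stop, then slide the drilled blank fully out of the guides onto the out-feed board and the undrilled one, waiting in the lane, into its place with its ends level with the ends of the short front guide. Then lower the leaf gently, without letting it drop, until it lies flat on the undrilled blank. Keep both blanks down on the board, and leave the wax tin, tape measure and little bowl alone.

Things in the scene. Friction and masses are not known exactly. Their poses are not given: they have to be found in the camera images.
- jig: Jig screwed to bench: board 162 (x) x 350 (y) x 12 mm. Origin at bench level, below the drill bush; board spans x -60..102, y -200..150 mm. x points from robot, y to robot's left, along the lane. Lane: centre x 0, 46 mm wide. Back fence x 23..35 mm, full length; it and the front guide rise to 30 mm. In-feed at y < -42, out-feed at y > 42. Lugs at x 64 (60 high), stop post at x 92 (72 high).
- guide_end (a point): In-feed end of the short aluminium front guide, at its top, 30 mm above the bench: jig x -29, y -42.5 mm. The guide is 85 mm long (jig y -42.5..42.5 mm, as long as a blank), 12 mm thick (jig x -35..-23 mm), its ends chamfered on the lane side.
- leaf (a joint): Leaf angle, rad: 0 flat on a blank, grows when lifted, 2.10 leaning well past upright on its stop, where it stays by its weight; let go short of upright it falls shut; lower limit -0.02. 0.3 kg, under 2 N to lift at the handle. When flat it reaches from the hinge toward the robot: plate 8 mm thick, jig x -38..64, y -44..30 mm, brass drill bush over x 0, y 0, then a tongue 24 mm wide to the handle.
- leaf_hinge (a point): Point on the leaf's hinge line, which runs parallel to the jig's y: jig x 64, y 0 mm, 49 mm above the bench. Mind the work lamp overhead: its level bar is 0.44 m above the bench (world x about 0.56, y from -0.1 to the left), its heads 0.62 m and more above the bench (world x 0.46..0.62, y -0.23 and further right); lift no higher than needed.
- leaf_handle (a point): Middle of the leaf's black handle: round rod 17 mm thick, 60 mm long, parallel to the hinge line and 138 mm from it, sticking out of the tongue to the in-feed side (free from 4 mm beside the tongue on). Leaf flat: jig x -74, y -48 mm, 49 mm above the bench, free all round. Can be pinched from above across the jig's x, or hooked from below; it may turn in the fingers as the leaf swings.
- leaf_lip (a point): Foot of the lip turned down from the leaf's in-feed edge, 30 mm wide. Leaf flat: lip at jig y -48.5..-44.5 mm, reaching 16 mm below the plate, foot flared to y -54 mm; it hangs behind the end of the blank under the leaf and bars the lane. It comes down again only if that blank is pushed in far enough; the flare draws in a blank up to about 5 mm short.
- drilled_blank: Pale hardwood block, 42 (x) x 85 (y, along the lane) x 33 mm high, about 0.07 kg, with a dark 10 mm hole in the middle of its top. Starts between the guides under the leaf. Origin at the centre of its underside, 12 mm above the bench.
- raw_blank: Undrilled blank: same block, 42 x 85 x 33 mm, about 0.07 kg, no hole. Starts in the lane on the in-feed board, 20 to 45 mm short of the drilled one. Slides freely when pushed on its end. Origin at the centre of its underside; y along the lane.
- wax_tin: Round paste wax tin, 82 mm across, 39 mm high; bystander. Origin at the centre of its underside.
- tape_measure: Tape measure, 34 x 76 x 65 mm; bystander. Origin at the centre of its underside.
- turned_bowl: Small wooden bowl, 67 mm across, 28 mm high; bystander on the steel lathe way near the robot. Origin at the centre of its underside.

How it is judged (in metres and radians):
On the way, in this order (a step that is already met when the one before it is completed fails the run):
1. the leaf is lifted past upright, back to its stop (value of joint leaf above 1.95 rad), for 0.3 s.
2. with the leaf still back, the drilled blank is out of the guides on the out-feed and the undrilled one is between the guides (value of joint leaf above 1.9 rad and y of raw_blank in the frame of jig between -0.007 and 0.009 m and x of raw_blank in the frame of jig between -0.008 and 0.008 m and y of drilled_blank in the frame of jig between 0.078 and 0.14 m and x of drilled_blank in the frame of jig between -0.03 and 0.03 m), for 0.2 s.
At the end, for the whole second after the job is handed in: Leaf flat (below 0.04 rad) on the undrilled blank, which lies square between the guides, its ends level with the guide's within 7 mm; drilled blank flat on the out-feed board, past the guide's end (to 7 mm) and within 30 mm of the lane's line; both at rest (value of joint leaf below 0.04 rad and y of raw_blank in the frame of jig between -0.007 and 0.009 m and x of raw_blank in the frame of jig between -0.008 and 0.008 m and y of drilled_blank in the frame of jig between 0.078 and 0.14 m and x of drilled_blank in the frame of jig between -0.03 and 0.03 m and angle between the y axis of raw_blank and the y axis of jig, either way round below 0.12 rad and angle between each of raw_blank, drilled_blank's own z axis and vertical below 0.06 rad and z of each of raw_blank, drilled_blank in the frame of jig below 0.016 m and z of drilled_blank in the frame of jig above 0.008 m and linear speed of each of raw_blank, drilled_blank below 0.02 m/s); the robot touches nothing.
It fails at once if the leaf is dropped shut (closes faster than 4 rad/s) (velocity of joint leaf below -4 rad/s).
It fails at once if a blank is lifted more than 12 mm off the board or tipped (z of any of raw_blank, drilled_blank in the frame of jig above 0.024 m or angle between any of raw_blank, drilled_blank's own z axis and vertical above 0.35 rad).
It fails at once if the wax tin is moved (over 25 mm) (distance of wax_tin from where it was at the start of the episode above 0.025 m).
It fails at once if the tape measure is moved (over 25 mm) (distance of tape_measure from where it was at the start of the episode above 0.025 m).
It fails at once if the small turned bowl is moved (over 25 mm) (distance of turned_bowl from where it was at the start of the episode above 0.025 m).
It also fails if it takes over 62 s, if anything falls off the work surface, if the arm or the gripper's body presses on something with over 40 N, if the wrist force passes 120 N, or if a joint passes its speed limit or range.

## Working session

There is one attempt and no reset: what is moved stays moved. The work goes in short steps, Python scripts to look and compute and a tool call to move; the robot and the scene stay as the last step left them, time stands still between calls to the robot, and variables do not carry over. Pictures are saved under pics/ and viewed, at most 10 in all, crops included, and the job is handed in when it is done.

Besides the shell and the picture viewer there is one more tool, called after "Request:" as a command line: name --argument value ..., lists and objects as JSON in quotes. step_arm: Moves the arm, as the interface text tells. Its arguments: {"type":"object","properties":{"increments":{"type":"string"},"hand":{"type":"number"}},"required":["increments"]}

```bash
mkdir -p pics; cat > h.py <<'E'
import numpy as np, cv2
from bench import readout, imaging, manip
from scipy.spatial.transform import Rotation as R
def ray(c,at):
    r,k=at; d=np.array([(k-c['cx'])/c['fx'],(r-c['cy'])/c['fy'],1.]); P=np.array(c['pose']); return P[:3,3],P[:3,:3]@d
def onz(c,at,z):
    o,d=ray(c,at); return o+d*(z-o[2])/d[2]
def tri(a,b):
    (o1,d1),(o2,d2)=a,b
    d1=d1/np.linalg.norm(d1);d2=d2/np.linalg.norm(d2)
    A=np.stack([d1,-d2],1); s=np.linalg.lstsq(A,o2-o1,rcond=None)[0]
    p,q=o1+s[0]*d1,o2+s[1]*d2; return (p+q)/2,np.linalg.norm(p-q)
def proj(c,p):
    P=np.linalg.inv(np.array(c['pose'])); q=P[:3,:3]@np.array(p)+P[:3,3]; return [q[1]/q[2]*c['fy']+c['cy'],q[0]/q[2]*c['fx']+c['cx']]
E
cat > a.py <<'E'
from h import *
np.set_printoptions(precision=1,suppress=True)
T=imaging.camera('top');S=imaging.camera('side')
cv2.imwrite('pics/t0.png',T['frame']);cv2.imwrite('pics/s0.png',S['frame'])
print(np.array(T['pose']),np.array(S['pose']),T['fx'],S['fx'])
for n in ['jig','guide_end','leaf_hinge','leaf_handle','leaf_lip','drilled_blank','raw_blank','wax_tin','tape_measure','turned_bowl']:
    a=imaging.spot_point(T,n);b=imaging.spot_point(S,n)
    print(n,[(np.array(x['at']),round(x['confidence'],2)) for x in a[:2]],[(np.array(x['at']),round(x['confidence'],2)) for x in b[:2]],tri(ray(T,a[0]['at']),ray(S,b[0]['at'])) if a and b else '')
s=readout.read_state();print(s)
E
python3 a.py
```

```text
[[   0.    -1.     0.2  340.6]
 [  -1.    -0.     0.   -74.4]
 [  -0.    -0.2   -1.  1046.9]
 [   0.     0.     0.     1. ]] [[ -1.    0.   -0.  542.2]
 [  0.    0.6  -0.8 887.7]
 [ -0.   -0.8  -0.6 769.3]
 [  0.    0.    0.    1. ]] 472.5245180394044 607.4286211500505
jig [(array([259.9, 394.4]), 0.7), (array([260.3, 397. ]), 0.55)] [(array([208.1, 331.6]), 0.91), (array([178.8, 339.2]), 0.22)] (array([ 496.6, -211.1,    4.6]), np.float64(0.4633761604946173))
guide_end [(array([280.6, 412.6]), 0.84)] [(array([189.8, 346.9]), 0.9)] (array([ 454.9, -248.7,   25.6]), np.float64(12.344352848997666))
leaf_hinge [(array([231.7, 402.2]), 0.87)] [(array([188.8, 302.8]), 0.96)] (array([ 555.3, -222.8,   48.3]), np.float64(7.313648915448359))
leaf_handle [(array([295.7, 411.4]), 0.58)] [(array([184.8, 370.3]), 0.7)] (array([ 412.4, -241.2,   44.1]), np.float64(4.752498333060484))
leaf_lip [(array([260.4, 417. ]), 0.67)] [(array([184.4, 334.4]), 0.68)] (array([ 489.9, -255. ,   38.5]), np.float64(2.632697118727114))
drilled_blank [(array([263.3, 417.9]), 0.52), (array([257.5, 393.6]), 0.46)] [
[... 408 characters left out ...]
(0.8120469133399014))
tape_measure [(array([191.5, 230.5]), 0.72)] [(array([184.7, 369.8]), 0.4)] (array([506.1, 109.5, 290.4]), np.float64(111.65306933896761))
turned_bowl [(array([315.6, 272.8]), 0.88)] [(array([291.9, 401.6]), 0.9)] (array([372.4,  54.8,  -5.7]), np.float64(9.423167277701497))
{'t': 1.1, 'joint_pos': array([ 1.1,  0.4,  0.1,  1.6, -0. ,  1.1, -0.1]), 'qvel': array([ 0., -0.,  0., -0., -0., -0., -0.]), 'effort': array([ -0. , -95. ,   3.8, -46.4,   0. ,   0. ,   0. ]), 'tcp_pos': array([ 216.7, -639.2,  231.3]), 'ee_rot': array([-3.1, -0.5, -0. ]), 'force': array([ 0.3, -0.6,  0. ]), 'wrist_torque': array([ 0.,  0., -0.]), 'finger_force': 0.0, 'opening': 85.56439123789808}
```

View pictures.

View pics/t0.png

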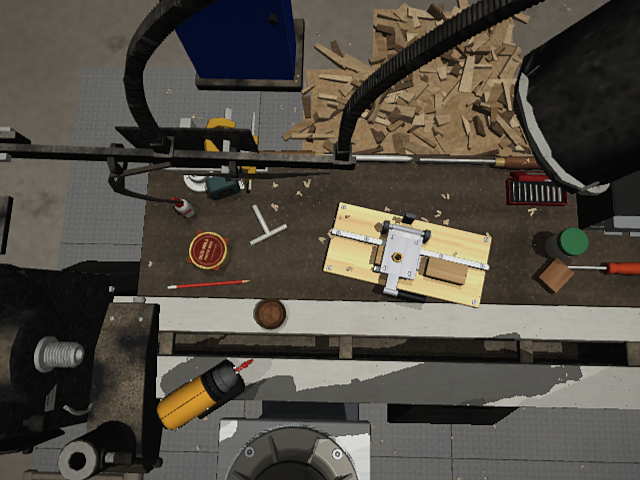

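View pics/s0.png

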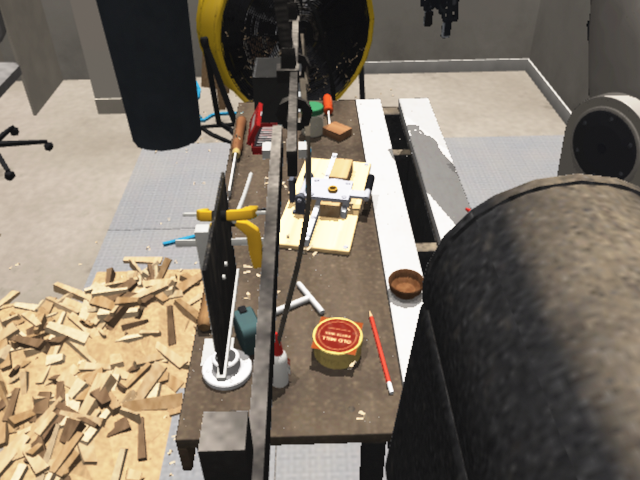

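```bash
cat > b.py <<'E'
from h import *
from scipy.optimize import least_squares
np.set_printoptions(precision=2,suppress=True)
K={'jig':(0,0,0),'guide_end':(-29,-42.5,30),'leaf_hinge':(64,0,49),'leaf_handle':(-74,-48,49),'leaf_lip':(0,-54,25)}
K['leaf_lip']=None
obs=[]
for i in range(2):
  for cn in ('top','side'):
    C=imaging.camera(cn)
    for n,p in K.items():
        if p is None: continue
        r=imaging.spot_point(C,n)
        if r and r[0]['confidence']>.5: obs.append((C,n,p,r[0]['at'],C['shot']))
    if cn=='top':T=C
    else:S=C
def W(v,p):
    c,s=np.cos(v[2]),np.sin(v[2]); return np.array([v[0]+c*p[0]-s*p[1],v[1]+s*p[0]+c*p[1],p[2]])
f=lambda v:np.concatenate([np.subtract(proj(C,W(v,p)),at) for C,n,p,at,_ in obs])
r=least_squares(f,[495,-210,-.2],x_scale=[1,1,.01],loss='soft_l1')
print(r.x)
for o,e in zip(obs,f(r.x).reshape(-1,2)):print(o[1],o[4],e)
# raw blank
for C in (T,S):
  for x in imaging.outline_of(C,'raw_blank')[:2]: print('raw',x['at'],x['confidence'],x['pixels'].sum(),onz(C,x['at'],40))
im=[]
for C,(r0,c0) in((T,(180,300)),(S,(140,240))):
  F=C['frame'].copy()
  F=cv2.resize(F[r0:r0+140,c0:c0+200],None,fx=4,fy=4,interpolation=cv2.INTER_CUBIC)
  def ln(ps,col):
    q=np.array([((np.array(proj(C,W(r.x,p)))-(r0,c0)+.5)*4)[::-1] for p in ps]).astype(np.int32); cv2.polylines(F,[q],True,col,1)
  ln([(-60,-200,12),(102,-200,12),(102,150,12),(-60,150,12)],(0,0,255))
  ln([(-35,-42.5,30),(-23,-42.5,30),(-23,42.5,30),(-35,42.5,30)],(255,0,0))
  ln([(23,-200,30),(35,-200,30),(35,150,30),(23,150,30)],(0,255,0))
  ln([(-74-8,-78,49),(-74+8,-78,49),(-66,-18,49),(-82,-18,49)],(255,0,255))
  cv2.imwrite(f'pics/ov{r0}.png',F)
E
python3 b.py
```

```text
[ 495.65 -211.22   -0.24]
jig 3 [ 1.3  -0.18]
guide_end 3 [ 0.35 -0.15]
leaf_hinge 3 [ 0.34 -1.19]
leaf_handle 3 [ 3.73 -1.54]
jig 4 [-0.62 -0.88]
guide_end 4 [0.08 1.39]
leaf_hinge 4 [-0.3   2.65]
leaf_handle 4 [-2.91 -3.87]
jig 5 [-3.9  -2.08]
guide_end 5 [-1.35  1.75]
leaf_hinge 5 [-1.66  0.51]
leaf_handle 5 [ 4.13 -0.14]
jig 6 [ 1.08 -0.38]
guide_end 6 [-0.72  1.29]
leaf_hinge 6 [-0.5  -0.85]
leaf_handle 6 [-2.01 -1.37]
raw [272.3, 445.8] 0.83 909 [ 466.67 -316.28   40.  ]
raw [171.6, 341.4] 0.76 438 [ 470.28 -305.52   40.  ]
```

View pics/ov180.png

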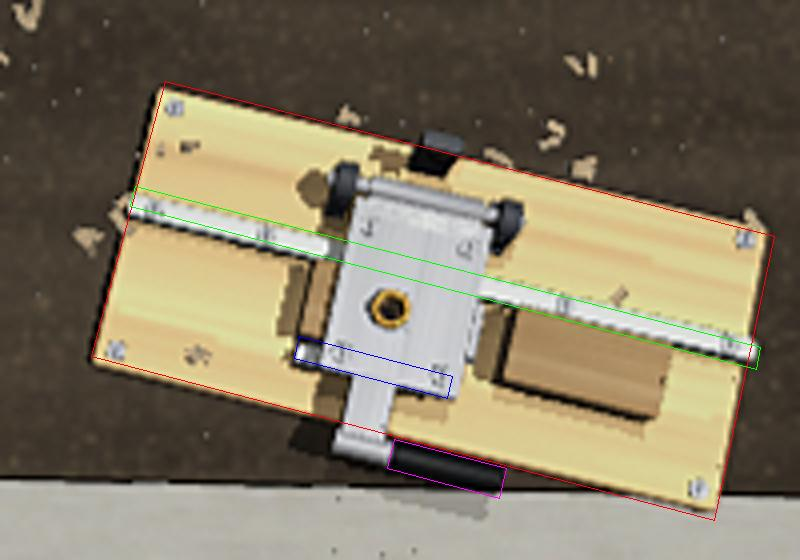

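View pics/ov140.png

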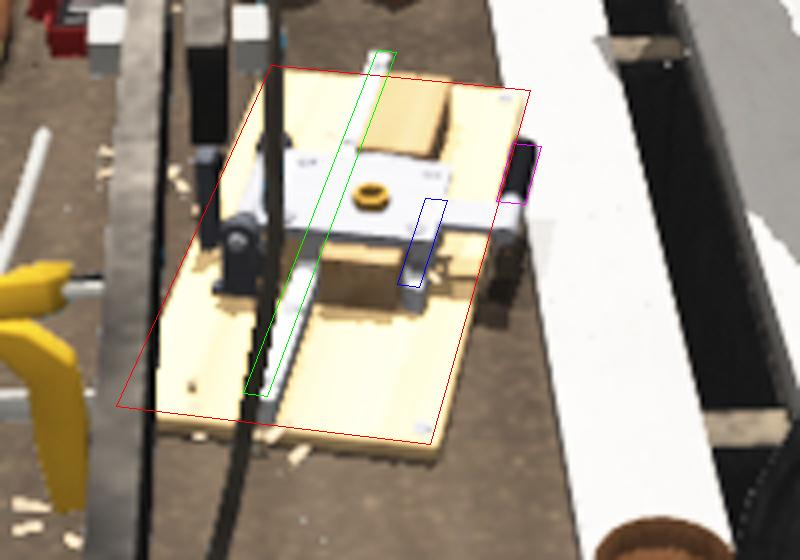

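```bash
cat > c.py <<'E'
from h import *
from scipy.optimize import least_squares
np.set_printoptions(precision=2,suppress=True)
T=imaging.camera('top');S=imaging.camera('side')
o=[]
for (x,y),p in zip([(160,90),(770,235),(712,511),(93,360),(391,308),(447,467)],[(102,150,12),(102,-200,12),(-60,-200,12),(-60,150,12),(0,0,56),(-74,-48,57)]): o.append((T,p,(y/4-.5+180,x/4-.5+300)))
for (x,y),p in zip([(155,422),(272,68),(527,93),(437,447),(370,192),(520,168)],[(102,150,12),(102,-200,12),(-60,-200,12),(-60,150,12),(0,0,56),(-74,-48,53)]): o.append((S,p,(y/4-.5+140,x/4-.5+240)))
def W(v,p):
    c,s=np.cos(v[2]),np.sin(v[2]); return np.array([v[0]+c*p[0]-s*p[1],v[1]+s*p[0]+c*p[1],p[2]])
for sub in (o[:6],o[6:],o):
  f=lambda v:np.concatenate([np.subtract(proj(C,W(v,p)),at) for C,p,at in sub])
  r=least_squares(f,[495,-210,-.2],x_scale=[1,1,.01],loss='soft_l1'); print(r.x,f(r.x).reshape(-1,2).tolist() if sub is o else '')
v=r.x
h=W(v,(-74,-52,49));print('handle',h,'hinge',W(v,(64,-48,49)),'raw front..',[W(v,(0,y,30)) for y in(-42,-85,-170)])
# raw blank corners top: crop px
for x,y in[(512,312),(671,348),(655,412),(503,378)]:
    q=onz(T,(y/4-.5+180,x/4-.5+300),45)-[v[0],v[1],0]; c,s=np.cos(v[2]),np.sin(v[2]); print('rawc',c*q[0]+s*q[1],-s*q[0]+c*q[1])
s=readout.read_state(); print(R.from_rotvec(s['ee_rot']).as_matrix(),s['tcp_pos'],s['t'])
E
python3 c.py
```

```text
[ 495.34 -209.75   -0.22] 
[ 494.23 -208.56   -0.22] 
[ 494.79 -209.5    -0.22] [[-1.0897724737885994, -0.21717101310127873], [-0.6582558403870564, -0.166008752089283], [1.4620493648571369, 0.6045639383629577], [0.45113164935469285, -1.0203967943224939], [0.5857054313007666, -0.3918941698520939], [0.3060659586032557, 0.413965732000122], [-2.909543048148322, -8.361008259935886], [-0.053894485780801915, -1.1548749082494396], [-0.5256807147834479, 0.13779140012883317], [-0.2296731946375985, 0.11661615686858795], [1.3586492935712613, 0.5310938691495721], [-0.038283141852872404, 0.1040662832863859]]
handle [ 411.16 -243.94   49.  ] hinge [ 546.66 -270.41   49.  ] raw front.. [array([ 485.55, -250.47,   30.  ]), array([ 476.08, -292.42,   30.  ]), array([ 457.38, -375.33,   30.  ])]
rawc 16.97959258004496 -64.93573075166131
rawc 18.455996843587435 -151.20157075745297
rawc -17.200091869155024 -149.56164953923226
rawc -18.946111690213563 -67.6391219018692
[[ 0.95  0.32 -0.  ]
 [ 0.32 -0.95  0.  ]
 [-0.   -0.   -1.  ]] [ 216.65 -639.26  231.29] 2.3
```

```bash
cat > g.py <<'E'
import sys
from h import *
from scipy.linalg import logm,expm
V=(494.8,-209.5,-0.22)
def J(x,y,z): c,s=np.cos(V[2]),np.sin(V[2]); return np.array([V[0]+c*x-s*y,V[1]+s*x+c*y,z])
def cur():
    s=readout.read_state();M=np.eye(4);M[:3,:3]=R.from_rotvec(s['ee_rot']).as_matrix();M[:3,3]=s['tcp_pos'];return M,s
def tgt(x,y,z,tilt=0):  # jig mm, tilt about jig y (deg)
    c,s=np.cos(V[2]),np.sin(V[2]);M=np.eye(4)
    M[:3,:3]=np.array([[-s,c,0],[c,s,0],[0,0,-1]]).T@R.from_euler('x',tilt,degrees=True).as_matrix();M[:3,3]=J(x,y,z);return M
if __name__=='__main__':
    x,y,z,n=map(float,sys.argv[1:5]);M,s=cur()
    E=expm(np.real(logm(np.linalg.inv(M)@tgt(x,y,z,*map(float,sys.argv[5:]))))/n)
    print(np.round(E[:3,3]/1000,4),np.round(R.from_matrix(E[:3,:3]).as_rotvec(degrees=True),2),'t',s['t'],J(x,y,z),s['joint_pos'])
E
python3 g.py -74 -50 110 10
```

```text
[ 0.0438 -0.0148  0.0121] [-0.    0.   -5.87] t 2.3 [ 411.6721076  -242.14588036  110.        ] [ 1.09450374  0.42612133  0.07387296  1.60599799 -0.03403761  1.11076123
 -0.06707516]
```

Request:
step_arm --increments "0.0438 -0.0148 0.0121 0 0 -5.87;0.0438 -0.0148 0.0121 0 0 -5.87;0.0438 -0.0148 0.0121 0 0 -5.87;0.0438 -0.0148 0.0121 0 0 -5.87;0.0438 -0.0148 0.0121 0 0 -5.87;0.0438 -0.0148 0.0121 0 0 -5.87;0.0438 -0.0148 0.0121 0 0 -5.87;0.0438 -0.0148 0.0121 0 0 -5.87;0.0438 -0.0148 0.0121 0 0 -5.87;0.0438 -0.0148 0.0121 0 0 -5.87;0 0 0 0 0 0" --hand 0

```text
t: 3.68
tcp_pos: [411.8, -239.0, 109.8]
ee_rot: [-2.445, -1.971, 0.0]
force: [0.1, -0.6, 0.4]
opening: 42.8
finger_force: 0.0
```

```bash
python3 g.py -74 -50 30 4; cat > look.py <<'E'
import sys
from h import *
a=[]
for cn,(r0,c0) in(('top',(180,300)),('side',(110,240))):
  C=imaging.camera(cn); a.append(cv2.resize(C['frame'][r0:r0+140,c0:c0+190],None,fx=2.1,fy=2.1,interpolation=cv2.INTER_CUBIC))
cv2.imwrite(sys.argv[1],np.hstack(a))
E
python3 look.py pics/l1.png
```

```text
[-0.0008  0.0002  0.02  ] [-0.02 -0.01  0.09] t 3.675 [ 411.6721076  -242.14588036   30.        ] [ 0.658012    0.28080677 -0.305308    2.1368186   0.12259714  0.7414473
  0.05935629]
```

View pics/l1.png

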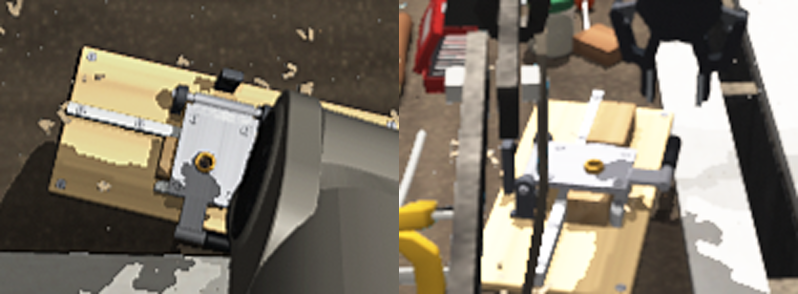

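Request:
step_arm --increments "-0.0008 0 0.02 0 0 0;-0.0008 0 0.02 0 0 0;-0.0008 0 0.02 0 0 0;-0.0008 0 0.02 0 0 0;0 0 0 0 0 0"

```text
t: 4.4
tcp_pos: [410.7, -246.0, 29.5]
ee_rot: [-2.452, -1.961, 0.001]
force: [-0.4, 0.5, 1.4]
opening: 42.6
finger_force: 0.0
```

Request:
step_arm --increments "0 0 0 0 0 0;0 0 0 0 0 0;0 0 0 0 0 0;0 0 0 0 0 0" --hand -1

```text
t: 4.9
tcp_pos: [412.7, -246.1, 31.4]
ee_rot: [2.449, 1.963, 0.002]
force: [4.4, -3.5, -1.2]
opening: 15.0
finger_force: 58.5
```

Request:
step_arm --increments "0 0.0007 -0.0138 0 0 0;0 0.0021 -0.0136 0 0 0;0 0.0034 -0.0134 0 0 0;0 0.0047 -0.013 0 0 0;0 0.006 -0.0124 0 0 0;0 0.0072 -0.0118 0 0 0"

```text
t: 5.65
tcp_pos: [432.7, -250.4, 108.5]
ee_rot: [-2.449, -1.962, 0.005]
force: [-13.5, -0.1, 1.6]
opening: 14.9
finger_force: 58.5
```

Request:
step_arm --increments "0 0.0083 -0.011 0 0 0;0 0.0094 -0.0101 0 0 0;0 0.0104 -0.0091 0 0 0;0 0.0112 -0.008 0 0 0;0 0.012 -0.0069 0 0 0;0 0.0126 -0.0056 0 0 0;0 0.0131 -0.0044 0 0 0"

```text
t: 6.52
tcp_pos: [510.7, -267.6, 166.7]
ee_rot: [2.45, 1.963, 0.0]
force: [-13.5, 3.8, 31.6]
opening: 15.2
finger_force: 65.4
```

```bash
python3 look.py pics/l2.png
```

```text
(no output)
```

View pics/l2.png

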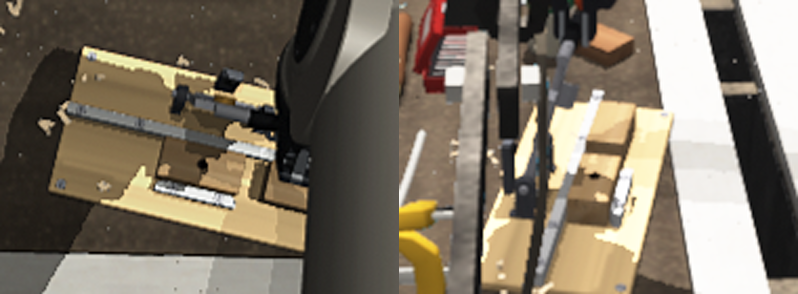

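Request:
step_arm --increments "0 0.0134 -0.006 0 0 0;0 0.0137 -0.0027 0 0 0;0 0.0138 -0.0003 0 0 0;0 0.0138 0.0011 0 0 0"

```text
t: 7.12
tcp_pos: [564.0, -279.1, 171.3]
ee_rot: [-2.451, -1.964, 0.0]
force: [-4.4, 1.6, 16.1]
opening: 15.0
finger_force: 65.0
```

Request:
step_arm --increments "0 0.0136 0.001 0 0 0;0 0.0132 0.0035 0 0 0;0 0.0128 0.0048 0 0 0;0 0.009 0.0045 0 0 0;0 0 0 0 0 0"

```text
t: 7.75
tcp_pos: [611.8, -289.7, 157.1]
ee_rot: [2.451, 1.965, 0.001]
force: [0.6, 1.3, 2.8]
opening: 14.9
finger_force: 60.8
```

Request:
step_arm --increments "0 0.001 0.0005 0 0 0;0 0 0 0 0 0;0 0 0 0 0 0;-0.015 0 0 0 0 0;-0.03 0 0 0 0 0;-0.03 0 0 0 0 0;-0.015 0 0 0 0 0;0 0 0 0 0 0" --hand -0.3

```text
t: 8.75
tcp_pos: [591.5, -379.1, 156.9]
ee_rot: [-2.453, -1.962, 0.0]
force: [0.6, 0.9, 0.2]
opening: 29.9
finger_force: 0.0
```

```bash
python3 g.py 0 -190 75 6;  cat > raw.py <<'E'
from h import *
from g import V
np.set_printoptions(precision=1,suppress=True)
for cn in('top','side'):
  C=imaging.camera(cn)
  for n in('raw_blank','drilled_blank'):
    for x in imaging.spot_point(C,n)[:1]:
      q=onz(C,x['at'],12)-[V[0],V[1],0];c,s=np.cos(V[2]),np.sin(V[2]);print(cn,n,x['confidence'],np.array([c*q[0]+s*q[1],-s*q[0]+c*q[1]]))
cv2.imwrite('pics/side_x.png',C['frame'])
E
python3 raw.py
```

```text
[-0.0076 -0.0219  0.0136] [-0.    0.   -0.01] t 8.75 [ 453.33637161 -394.92051537   75.        ] [ 0.66145803  0.54884619 -0.26101696  1.58755931  0.15827502  1.02616918
  0.13336955]
top raw_blank 0.94 [  -1.9 -110. ]
top drilled_blank 0.87 [3.8 2.1]
side raw_blank 0.87 [   4.6 -103.3]
side drilled_blank 0.69 [-4.5 -5.6]
```

Request:
step_arm --increments "-0.0076 -0.0219 0.0136 0 0 0;-0.0076 -0.0219 0.0136 0 0 0;-0.0076 -0.0219 0.0136 0 0 0;-0.0076 -0.0219 0.0136 0 0 0;-0.0076 -0.0219 0.0136 0 0 0;-0.0076 -0.0219 0.0136 0 0 0;0 0 0.025 0 0 0;0 0 0.025 0 0 0;0 0 0 0 0 0;0 0 0 0 0 0" --hand -1

```text
t: 10.3
tcp_pos: [454.6, -393.7, 26.3]
ee_rot: [2.45, 1.965, 0.001]
force: [-0.7, 0.4, -0.4]
opening: 0.4
finger_force: 0.0
```

```bash
python3 g.py 0 -55 24 12; python3 look.py pics/l3.png
```

```text
[ 0.0111 -0.0001  0.0002] [0. 0. 0.] t 10.3 [ 482.79737073 -263.17435971   24.        ] [ 0.7887323   0.56768055 -0.23464483  1.9079106   0.19813921  0.68741669
  0.21695859]
```

View pics/l3.png

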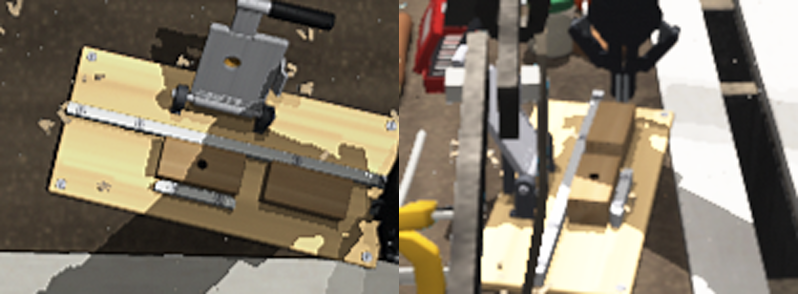

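Request:
step_arm --increments "0.012 0 0.0002 0 0 0;0.011 0 0.0002 0 0 0;0.009 0 0 0 0 0;0.009 0 0 0 0 0;0.01 0 0 0 0 0;0.01 0 0 0 0 0;0.01 0 0 0 0 0;0.01 0 0 0 0 0;0.01 0 0 0 0 0;0.01 0 0 0 0 0;0.008 0 0 0 0 0;0 0 0 0 0 0"

```text
t: 11.9
tcp_pos: [478.0, -286.5, 25.0]
ee_rot: [-2.45, -1.966, -0.0]
force: [0.0, -0.1, 0.1]
opening: -0.1
finger_force: 0.0
```

```bash
python3 g.py 0 -54 25 4; python3 raw.py
```

```text
[ 0.0062 -0.0001  0.    ] [-0.   -0.    0.02] t 11.9 [ 483.01560035 -262.19846226   25.        ] [ 0.62064128  0.51865319 -0.24395113  2.00854071  0.20212221  0.63718442
  0.02596397]
top raw_blank 0.79 [ -2.8 -19.7]
top drilled_blank 0.92 [ 2.5 58.8]
side drilled_blank 0.78 [-2.2 50.5]
```

Request:
step_arm --increments "0.006 0 0 0 0 0;0.006 0 0 0 0 0;0.006 0 0 0 0 0;0.004 0 0 0 0 0;0 0 0 0 0 0"

```text
t: 12.82
tcp_pos: [482.7, -265.4, 25.1]
ee_rot: [-2.451, -1.965, -0.0]
force: [-0.4, 1.3, 0.4]
opening: 0.3
finger_force: 0.0
```

```bash
python3 g.py 0 -54 25 1; python3 raw.py; python3 - <<'E'
from h import *
S=cv2.imread('pics/side_x.png');C=imaging.camera('top')
k=lambda F,r0,c0:cv2.resize(F[r0:r0+80,c0:c0+100],None,fx=4,fy=5.6,interpolation=cv2.INTER_CUBIC)
cv2.imwrite('pics/l4.png',np.hstack([k(C['frame'],220,350),k(S,150,290)]))
E
```

```text
[ 0.0032 -0.0004  0.0001] [ 0.   -0.01  0.07] t 12.825 [ 483.01560035 -262.19846226   25.        ] [ 0.58420212  0.51114262 -0.24567656  2.0230647   0.20302281  0.63015427
 -0.01476618]
top raw_blank 0.9 [1.3 4. ]
top drilled_blank 0.65 [ 6.  82.2]
side raw_blank 0.84 [ 8.2 -6.9]
side drilled_blank 0.64 [ 1.6 74. ]
```

View pics/l4.png

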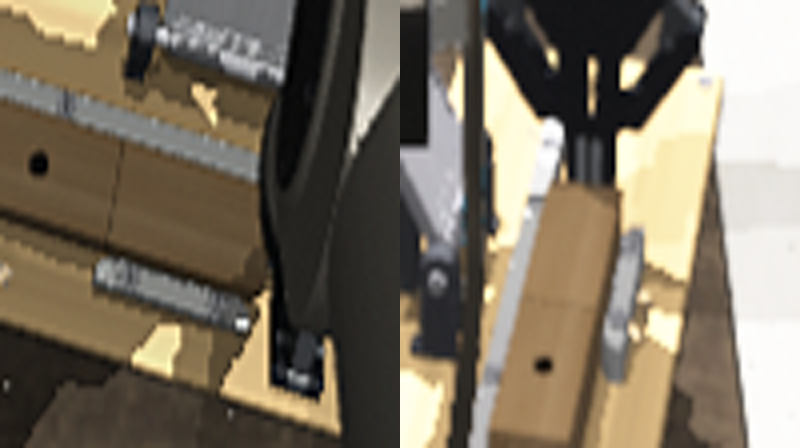

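```bash
python3 - <<'E'
from h import *
from g import V
T=imaging.camera('top');S=imaging.camera('side')
c,s=np.cos(V[2]),np.sin(V[2])
for C,n,x,y,z in[(T,'seam',107,240,45),(T,'seam',121,140,45),(T,'gOut',97,275,30),(T,'gIn',250,318,30),(S,'seam',130,297,45),(S,'seam',208,308,45),(S,'gIn',238,230,30),(S,'gOut',218,348,30),(S,'rear',190,186,45)]:
    r0,c0=(220,350) if C is T else (150,290)
    q=onz(C,(y/5.6-.5+r0,x/4-.5+c0),z)-[V[0],V[1],0];print(n,np.round([c*q[0]+s*q[1],-s*q[0]+c*q[1]],1))
E
```

```text
seam [-19.7  39.2]
seam [19.9 40.6]
gOut [-31.9  40.5]
gIn [-28.4 -43.4]
seam [15.6 39.3]
seam [-26.2  39.4]
gIn [-30.2 -38.9]
gOut [-32.3  43.1]
rear [ -2.4 -42.9]
```

Request:
step_arm --increments "0.002 0 0 0 0 0;0.002 0 0 0 0 0;0 0 0 0 0 0;0 0 0 0 0 0;0 0 0 0 0 0"

```text
t: 13.9
tcp_pos: [483.4, -262.0, 25.0]
ee_rot: [2.451, 1.965, 0.0]
force: [0.2, -0.4, -0.0]
opening: -0.1
finger_force: 0.0
```

```bash
python3 g.py 0 -54 25 1; python3 raw.py
```

```text
[-0.0003 -0.0004  0.    ] [ 0.   -0.    0.03] t 13.9 [ 483.01560035 -262.19846226   25.        ] [ 0.57807817  0.51003123 -0.24577954  2.02531039  0.20323065  0.6289784
 -0.02210324]
top raw_blank 0.76 [0.3 0.4]
top drilled_blank 0.97 [ 7.1 85.4]
side raw_blank 0.6 [-0.1  6.1]
side drilled_blank 0.81 [ 1.1 77.5]
```

Request:
step_arm --increments "-0.03 0 0 0 0 0;-0.03 0 -0.01 0 0 0;-0.03 0.01 -0.03 0 0 0;-0.01 0.02 -0.045 0 0 0;0 0.03 -0.04 0 0 0;0 0.025 0 0 0 0;0 0 0 0 0 0" --hand -0.3

```text
t: 15.08
tcp_pos: [546.0, -377.8, 150.1]
ee_rot: [2.45, 1.965, 0.001]
force: [0.2, 0.3, -0.3]
opening: 30.3
finger_force: 0.0
```

```bash
python3 g.py 132 -105 153 3; cat > hd.py <<'E'
from h import *
from g import V
c,s=np.cos(V[2]),np.sin(V[2])
T=imaging.camera('top');S=imaging.camera('side')
a=imaging.spot_point(T,'leaf_handle');b=imaging.spot_point(S,'leaf_handle')
print(a[:1],b[:1])
for n,r,C in(('T',a,T),('S',b,S)):
  if r:
    q=onz(C,r[0]['at'],168)-[V[0],V[1],0];print(n,[c*q[0]+s*q[1],-s*q[0]+c*q[1]])
if a and b:
    p,e=tri(ray(T,a[0]['at']),ray(S,b[0]['at']));q=p-[V[0],V[1],0];print(p,e,[c*q[0]+s*q[1],-s*q[0]+c*q[1]])
cv2.imwrite('pics/l5.png',cv2.resize(T['frame'][170:270,350:490],None,fx=5,fy=5,interpolation=cv2.INTER_CUBIC))
E
python3 hd.py;python3 raw.py
```

```text
[ 0.016   0.0151 -0.0009] [ 0.02 -0.01  0.03] t 15.075 [ 600.70435289 -340.77554243  153.        ] [ 0.70245929  0.49697791 -0.262497    1.69011716  0.14955558  0.97325574
  0.16746161]
[{'at': [185.7, 440.5], 'confidence': 0.69}] [{'at': [127.3, 277.2], 'confidence': 0.71}]
T [np.float64(136.00412182343547), np.float64(-40.54821373736961)]
S [np.float64(127.97215228602951), np.float64(-46.30552411128474)]
[ 613.04187304 -276.95639394  172.4532652 ] 8.112664680571935 [np.float64(130.112925726827), np.float64(-40.02664340039647)]
top raw_blank 0.64 [-2.4  5.9]
top drilled_blank 0.84 [ 2.5 89.8]
side raw_blank 0.73 [ 85.3 -50.7]
side drilled_blank 0.93 [ 0.  77.7]
```

View pics/l5.png

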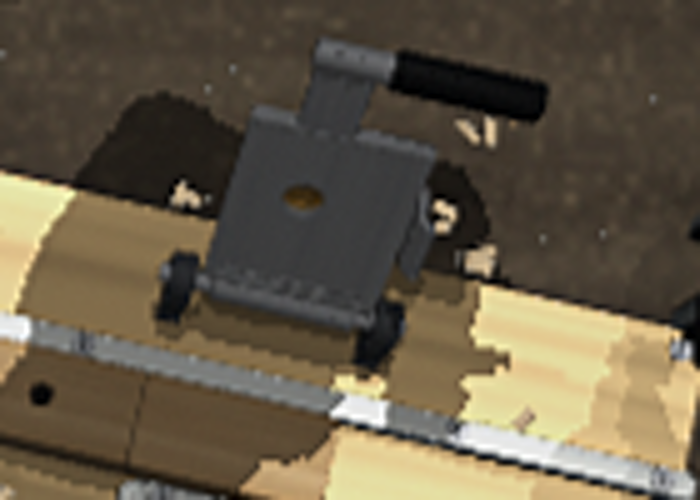

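Request:
step_arm --increments "0 0.02 0 0 0 0;0.01 0.02 -0.001 0 0 0;0.02 0.0065 -0.001 0 0 0;0.018 0 0 0 0 0;0.018 0 0 0 0 0;0.018 0 0 0 0 0;0.015 0 0 0 0 0;0 0 0 0 0 0" --hand -0.06

```text
t: 16.58
tcp_pos: [612.0, -290.1, 152.2]
ee_rot: [-2.45, -1.967, -0.001]
force: [0.1, -0.7, -0.5]
opening: 39.7
finger_force: 0.0
```

Request:
step_arm --increments "0 0 0 0 0 0;0 0 0 0 0 0;0 0 0 0 0 0;0 0 0 0 0 0;0 0 0 0 0 0" --hand -1

```text
t: 17.2
tcp_pos: [611.5, -292.5, 152.2]
ee_rot: [2.451, 1.963, -0.0]
force: [2.2, -5.7, 3.0]
opening: 15.5
finger_force: 58.6
```

```bash
python3 g.py 133 -54 152 1
```

```text
[0.0015 0.001  0.0002] [ 0.04  0.04 -0.01] t 17.2 [ 612.80996111 -291.22300213  152.        ] [ 5.51589846e-01  5.17091348e-01 -2.76857451e-01  1.65354428e+00
  1.62814065e-01  9.92873191e-01 -2.27877422e-04]
```

Request:
step_arm --increments "0 -0.0123 -0.0064 0 0 0;0 -0.0128 -0.0051 0 0 0;0 -0.0132 -0.0038 0 0 0;0 -0.0136 -0.0025 0 0 0;0 -0.0138 -0.0011 0 0 0;0 0 0 0 0 0"

```text
t: 17.95
tcp_pos: [547.2, -278.1, 172.0]
ee_rot: [2.451, 1.962, 0.001]
force: [0.5, -5.3, 7.8]
opening: 15.0
finger_force: 61.8
```

Request:
step_arm --increments "0 -0.0138 0 0 0 0;0 -0.0137 0.0014 0 0 0;0 -0.0134 0.003 0 0 0;0 -0.0131 0.0044 0 0 0;0 -0.0126 0.0056 0 0 0;0 -0.012 0.0069 0 0 0;0 -0.0112 0.008 0 0 0;0 0 0 0 0 0"

```text
t: 18.95
tcp_pos: [457.9, -257.8, 140.9]
ee_rot: [-2.451, -1.963, 0.002]
force: [-4.9, -4.2, 3.8]
opening: 14.6
finger_force: 59.8
```

Request:
step_arm --increments "0 -0.009 0.0091 0 0 0;0 -0.009 0.0101 0 0 0;0 -0.0083 0.011 0 0 0;0 -0.0072 0.0118 0 0 0;0 -0.006 0.0124 0 0 0;0 -0.0047 0.013 0 0 0;0 -0.0034 0.0134 0 0 0;0 0 0 0 0 0"

```text
t: 19.95
tcp_pos: [414.3, -247.6, 60.4]
ee_rot: [2.45, 1.964, 0.002]
force: [6.7, -5.6, -0.6]
opening: 14.8
finger_force: 59.5
```

Request:
step_arm --increments "0 -0.001 0.008 0 0 0;0 -0.0005 0.008 0 0 0;0 0 0.006 0 0 0;0 0 0.003 0 0 0;0 0 0 0 0 0"

```text
t: 20.58
tcp_pos: [412.4, -247.0, 36.1]
ee_rot: [2.451, 1.965, 0.001]
force: [3.4, -2.2, 8.3]
opening: 14.9
finger_force: 62.3
```

```bash
python3 raw.py
```

```text
top raw_blank 0.5 [ 8.8 -5.2]
top drilled_blank 0.58 [ 5.1 85.6]
side raw_blank 0.58 [ 6.6 12. ]
side drilled_blank 0.95 [-0.9 79.3]
```

Request:
step_arm --increments "0 0 0.001 0 0 0;0 0 0.001 0 0 0;0 0 0 0 0 0"

```text
t: 21.25
tcp_pos: [412.5, -247.1, 35.6]
ee_rot: [2.45, 1.964, 0.0]
force: [-8.3, 4.1, 53.6]
opening: 14.6
finger_force: 67.2
```

Request:
step_arm --increments "0 0 -0.0015 0 0 0;0 0 0 0 0 0"

```text
t: 21.5
tcp_pos: [412.4, -247.0, 35.9]
ee_rot: [2.45, 1.964, 0.001]
force: [0.6, -1.3, 20.3]
opening: 14.8
finger_force: 63.5
```

Request:
step_arm --increments "0 0 0 0 0 0;0 0 0 0 0 0;0 0 0 0 0 0;0 0 0 0 0 0;0 0 -0.02 0 0 0;0 0 -0.03 0 0 0;0 -0.01 -0.03 0 0 0;-0.03 -0.02 -0.04 0 0 0;-0.05 -0.02 -0.03 0 0 0;-0.06 0 0 0 0 0;-0.06 0 0 0 0 0;-0.04 0 0 0 0 0" --hand 0

```text
t: 23.0
tcp_pos: [309.4, -472.8, 185.3]
ee_rot: [2.453, 1.962, -0.001]
force: [0.1, 0.8, 0.0]
opening: 42.9
finger_force: 0.0
```

```bash
python3 raw.py; python3 b.py | tail -3; python3 - <<'E'
import cv2,numpy as np
cv2.imwrite('pics/f.png',np.hstack([cv2.resize(cv2.imread(f'pics/ov{r}.png'),(400,280)) for r in(180,140)]))
E
```

```text
top raw_blank 0.73 [11.  1.]
top drilled_blank 0.65 [ 5.2 82.4]
side raw_blank 0.62 [5.9 3.7]
side drilled_blank 0.66 [-2.7 78.3]
leaf_hinge 37 [-1.35  0.48]
leaf_handle 37 [-0.19 -2.38]
raw [254.9, 380.7] 0.64 148 [ 501.27 -176.89   40.  ]
```

View pics/f.png

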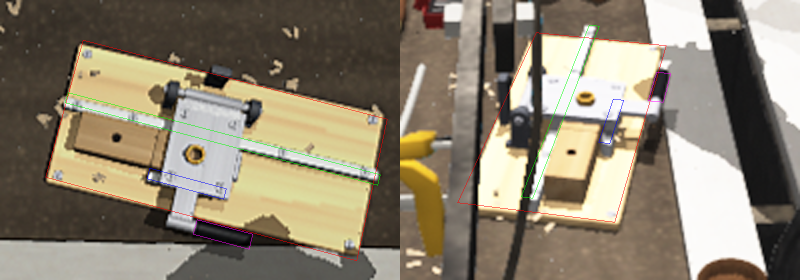

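```bash
python3 - <<'E'
from h import *
from g import V
c,s=np.cos(V[2]),np.sin(V[2])
for cn,at in(('top',(248.5,358)),('side',(140+152*2/4-.5,240+172*2/4-.5))):
    q=onz(imaging.camera(cn),at,45)-[V[0],V[1],0];print([c*q[0]+s*q[1],-s*q[0]+c*q[1]])
print(readout.read_state()['t'])
E
```

```text
[np.float64(0.18628783189664944), np.float64(84.0234864613729)]
[np.float64(-0.41235736847448123), np.float64(84.3545343469304)]
24.5
```

```bash
python3 -c "
from bench import manip
print(manip.hand_in())"
```

```text
the job is handed in; nothing more can be done
None
```

I changed the blank and handed the job in at about 24.5 s of the 62 s allowed, with no verdict returned. The leaf lies flat on the undrilled blank, which is about 1 mm from level with the front guide (worked out from the drilled one touching it). The drilled blank sits on the out-feed board at about jig y 84 mm.

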